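# Clamp the caddy's end panel home and hold the squeeze

## Robot

A 7-joint arm with a two-finger parallel gripper is mounted at the origin on the work surface. World frame = base frame: x ahead of the robot, y to its left, z up, the work surface at z = 0. Lengths are in m, angles in rad, forces in N, time in s.
With the tool pointing down it reaches from about 0.425 to 1.025 m from the base axis. Payload 9.4 kg.
Tool frame: the origin (TCP) lies at the very end of the fingers, on their centre line; the grasp point (between the pads) lies 19 mm behind it (env.grip_depth is the z of the grasp point in the tool frame, in m); z points along the fingers, y is the line along which they close (so a half turn about z gives the same grasp; the last joint's range is limited). The gripper opens to 85 mm and grips with 20 to 120 N. Pads are 22 mm wide; open, the fingers measure 114 mm over their backs; the gripper's body (76 mm by 85 mm) begins 54 mm behind the grasp point. The pads swing forward as they close: fully open they stand 13 mm farther back than shut.
Start: joints at [1.257, 0.599, -0.003, 1.599, 0.002, 0.943, -0.08], TCP at [0.17, -0.705, 0.231] pointing down, gripper open.
Joint ranges: [-2.57, 2.57], [-0.35, 1.97], [-1.29, 1.29], [0.11, 2.56], [-1.05, 4.19], [0.11, 1.86], [-2.63, 2.63]. Speed limits (rad/s): [2.22, 2.22, 3.01, 3.01, 3.14, 3.14, 3.14].

## Interface

Orientations are given as a 3x3 rotation matrix whose columns are the frame's x, y, z axes.
In Python, from station import env, cam gives the robot as it stands (env), with the cameras (cam).
- The arm moves only by the shell command python3 drive.py [OPENING], which reads ROWS from standard input. ROWS is a JSON list of rows, 1 to 10 of them, each of 6 numbers: dx, dy, dz in a scale on which 1.0 is 80 cm, then a rotation vector rx, ry, rz in parts of the range, where 1.0 means 4 rad; each row is the pose to reach, as a shift and turn from the pose commanded when the command began, along the tool's axes at that moment; what a row does not reach only later rows make up. A row lasts 1/12 s, in which the tool goes at most 0.0417 m and 0.125 rad, less where a joint would pass 70% of its speed; a pose out of reach is approached as far as the arm can. OPENING is the finger opening in m, set as the command begins (- or left out keeps the last). The fingers move at their own pace and stop on an object; the grip force is fixed at half the most. Time passes only in rows, so rows that do not move let the fingers close. It prints the time, the measured TCP pose, the force, the opening and the grip force at its end. Shift and turn numbers lie between -1 and 1, and a call with a number outside is refused. Input that does not fit is refused with a message, and nothing moves.
- env.observe(): the state, without advancing time (a new reading comes with each control period).
- cam.camera(name): name is "side" or "top" or "wrist"; returns (picture, depth): 384x512x3 uint8, red, green, blue; 384x512 float32, m along the optical axis (not along the pixel's ray), 0 where there is no reading.
- cam.get_calibration(name): a dict with "mtx" (3x3 intrinsics, pixels), "extrinsics" (4x4, takes a point from world to camera coordinates). Camera axes: x right, y up, looking along -z (the intrinsics and any distortion apply to the point x, -y, -z); pixel columns grow to the right and rows downward; lengths in m; the calibration is good to about 2 mm. A picture is of the moment at which its call begins: read the wrist's pose just before it. get_calibration takes no time and is no camera call; for the wrist camera it gives the pose at the moment of the call.
- env.finish_job(): hands the job in; it is judged then, once.
The state is a dict: "clock": time; "joints": joint angles; "dq": joint speeds; "effort": joint torques, N m; "position": TCP position; "eef_rot": TCP orientation; "force": force on the tool from outside, world axes, zero at the start; "moment": the same for the moment, N m; "finger_gap": finger opening in m; "grasp_force": force on a finger pad.
Only numpy, scipy, OpenCV 4.12 (cv2) and the standard library are available. Lean on these libraries where they do the work, as an engineer would, in place of code of your own. Each camera call takes 0.05 s, during which the arm holds its last target. There are 200 camera calls.

## Task

The end panel of the wooden cutlery caddy has worked loose on its dowels. The one-hand bar clamp already stands astride the caddy: pump its trigger against the handle until the jaws have drawn the panel fully home against the caddy, working the clamp by its handle and trigger only and leaving the other things on the table alone. Finish while still holding the trigger squeezed, snug but gentle, so the panel stays pressed home while I drive the screws: too hard a squeeze splits the thin plywood.

Things in the scene. Friction and masses are not known exactly. Their poses are not given: they have to be found in the camera images.
- clamp: Black and yellow one-hand bar clamp, 0.6 kg, loose, standing on its two jaws astride the caddy. Origin on the table under the middle of the near jaw's clamping face; x along the bar to the far jaw, z up. Near jaw: blue pad 40 wide, 36 high, face at x = 0. Housing x -66 to -2, y +-17, z 49 to 88. The toothed steel bar, 6 thick, z 54 to 72, sticks out behind, to x = -140 at most.
- clamp_grip (a point): Fixed point of the clamp at (-26.5, 0, 124) mm in its frame, where a hand squeezes: midway between the back of the upright handle (x -57 to -37, 28 wide, top at z 170) and the front of the released trigger. Both together measure 61 mm at this height, 36 mm when fully squeezed (then centred at x = -39, as the handle does not move).
- trigger (a joint): Blue trigger in front of the handle: 0 = released, 0.31 rad = squeezed to its stop. A spring returns it (1.5 N at the blade released, 2.6 N squeezed). A full stroke draws the far jaw in by one 8 mm tooth; let back below 0.05 rad it takes the next tooth, and the jaw stays put (4 N friction brake). Once the panel is home and the jaws bear, the trigger stops well short of its stop.
- trigger_blade (a point): Middle of the blue trigger blade (10 thick, 22 wide, z 88 to 150), 82 mm from its pivot low in the housing; a full stroke moves it 25 mm back to the handle. The jaws then press with about 2 x the squeeze: 22 N for 9 N, 28 N for 13 N, 41 N for 20 N, 52 to 60 N for 30 N. The pawl drives but does not lock: let go, and the pressure drops to the brake's 4 N or less.
- far_jaw: Far jaw with the toothed bar, slides along the clamp's x towards the near jaw. Origin on the table under the middle of its clamping face, which faces the near jaw; blue pad 40 wide, 36 high. Its x in the clamp's frame is the jaw opening: 185 to 203 mm at the start, 155 mm when the panel is home (4 to 7 strokes).
- caddy: Open plywood cutlery caddy with one lengthwise divider, loose, 0.29 kg, 155 long (x), 110 wide (y), 45 high, lying flat; origin at the centre of its underside (as with the panel home), x towards the loose end panel, about along the clamp's x. At the start its plain end wall stands 5 to 12 mm in front of the near jaw's pad.
- end_panel: Loose end panel of the caddy, darker wood, 8 thick, 110 wide, 45 high, on dowels of about 2 N friction. Origin at the middle of its thickness, on the underside. Its x in the caddy's frame is 73.5 mm when home and 79 to 84 mm at the start: a gap of 5.5 to 10.5 mm. More than 60 N from the jaw splits it.
- ketchup: Red plastic bottle, 56 across, 140 high, bystander; origin under its middle.
- gherkins: Green glass jar, 72 across, 100 high, bystander; origin under its middle.
- salt_tin: Blue tin, 64 across, 85 high, bystander; origin under its middle.
- driver: Screwdriver lying near the robot's base, bystander; origin at the middle of its underside.

How it is judged:
By the outcome, as a careful person would: the job done as asked, in the order asked, and still so for the second after the job is handed in, while the arm keeps its last pose, push and grip.
It also fails if it takes over 58 s, if anything falls off the work surface, if the arm or the gripper's body presses on something with over 40 N, if the wrist force passes 120 N, or if a joint passes its speed limit or range.

## Working session

There is one attempt and no reset: what is moved stays moved. The work goes in short steps, Python scripts to look and compute and a shell command to move; the robot and the scene stay as the last step left them, time stands still between calls to the robot, and variables do not carry over. Pictures are saved under pics/ and viewed, at most 10 in all, crops included, and the job is handed in when it is done.

```bash
ls; mkdir -p pics
cat > h.py <<'E'
import numpy as np, cv2
from station import env, cam
def snap(n,f):
    p,d=cam.camera(n); cv2.imwrite(f'pics/{f}.png',cv2.cvtColor(p,cv2.COLOR_RGB2BGR)); c=cam.get_calibration(n)
    np.savez(f'pics/{f}.npz',p=p,d=d,m=c['mtx'],e=c['extrinsics']); return p,d
def pt(f,u,v,z=None):
    q=np.load(f'pics/{f}.npz'); r=np.linalg.inv(q['m'])@[u,v,1]; r=np.array([r[0],-r[1],-r[2]])
    E=np.linalg.inv(q['e']); o=E[:3,3]
    if z is None: return (E@np.r_[r*q['d'][int(v),int(u)],1])[:3]
    w=E[:3,:3]@r; return o+w*(z-o[2])/w[2]
E
python3 - <<'E'
from h import *
snap('top','top1'); snap('side','side1')
a=cv2.imread('pics/top1.png');b=cv2.imread('pics/side1.png')
s=env.observe(); print({k:np.round(v,3) for k,v in s.items()}, env.grip_depth)
E
```

```text
drive.py
pics
station.py
{'clock': np.float64(0.1), 'joints': array([ 1.257,  0.6  , -0.003,  1.6  ,  0.002,  0.943, -0.08 ]), 'dq': array([ 0.   , -0.003,  0.   , -0.005,  0.   , -0.001, -0.   ]), 'effort': array([ 5.0000e-03, -7.7798e+01,  1.5700e+00, -2.5862e+01,  1.3000e-02,
        6.0000e-03, -0.0000e+00]), 'position': array([ 0.17 , -0.704,  0.231]), 'eef_rot': array([[ 0.972,  0.235, -0.   ],
       [ 0.235, -0.972,  0.001],
       [-0.   , -0.001, -1.   ]]), 'force': array([ 0.495, -0.627,  1.102]), 'moment': array([-0.029,  0.034, -0.002]), 'grasp_force': np.float64(0.0), 'finger_gap': np.float64(0.085)} -0.0187
```

View pics/top1.png

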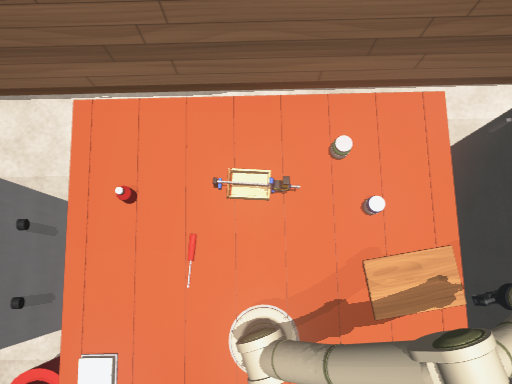

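View pics/side1.png

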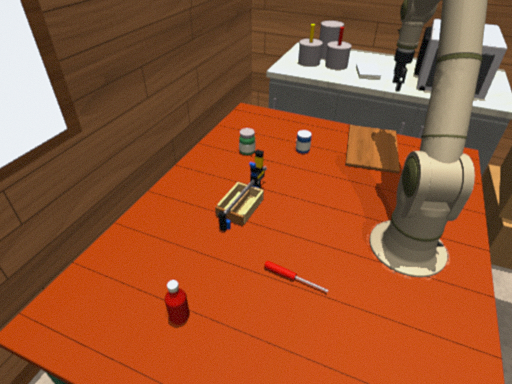

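The top view shows the clamp's housing and handle near (286,184) and its far jaw near (218,183). The caddy lies between them. In the side view the handle is at (259,160). I'll enlarge both.

Run:
```python
from h import *
a=cv2.imread('pics/top1.png')[160:210,205:310];b=cv2.imread('pics/side1.png')[140:240,205:280]
a=cv2.resize(a,None,fx=5,fy=5,interpolation=cv2.INTER_CUBIC);b=cv2.resize(b,None,fx=3.4,fy=3.4,interpolation=cv2.INTER_CUBIC)
c=np.zeros((600,800,3),np.uint8);c[:250,:525]=a;c[255:595,:255]=b[:340,:255];cv2.imwrite('pics/c1.png',c)
q=np.load('pics/top1.npz')
for v in range(168,202):
  for u in range(208,302):
    p=pt('top1',u,v)
    if p[2]>.1: print(u,v,np.round(p,3))
```

```text
269 168 [0.272 0.015 1.604]
266 169 [0.272 0.015 1.604]
263 174 [0.272 0.015 1.604]
279 175 [0.272 0.015 1.604]
238 176 [0.272 0.015 1.604]
258 176 [0.272 0.015 1.604]
283 176 [ 0.578 -0.08   0.171]
284 176 [ 0.58  -0.084  0.164]
285 176 [ 0.579 -0.088  0.167]
286 176 [ 0.578 -0.091  0.171]
287 176 [ 0.579 -0.094  0.168]
288 176 [ 0.579 -0.098  0.168]
270 177 [0.272 0.015 1.604]
271 177 [ 0.581 -0.04   0.144]
283 177 [ 0.575 -0.08   0.171]
284 177 [ 0.575 -0.084  0.171]
285 177 [ 0.575 -0.087  0.171]
286 177 [ 0.575 -0.091  0.169]
287 177 [ 0.575 -0.094  0.17 ]
288 177 [ 0.574 -0.097  0.174]
289 177 [ 0.574 -0.101  0.172]
269 178 [ 0.577 -0.032  0.15 ]
270 178 [ 0.577 -0.036  0.148]
271 178 [ 0.578 -0.039  0.145]
272 178 [ 0.577 -0.043  0.148]
283 178 [ 0.572 -0.08   0.166]
284 178 [ 0.572 -0.084  0.169]
285 178 [ 0.572 -0.087  0.165]
286 178 [ 0.571 -0.09   0.172]
287 178 [ 0.571 -0.094  0.169]
288 178 [ 0.572 -0.098  0.167]
289 178 [ 0.572 -0.101  0.164]
269 179 [ 0.572 -0.032  0.155]
270 179 [ 0.573 -0.036  0.15 ]
271 179 [ 0.574 -0.039  0.147]
272 179 [ 0.573 -0.043  0.149]
273 1
[... 2327 characters left out ...]
52 -0.085  0.141]
285 185 [ 0.552 -0.088  0.143]
286 185 [ 0.551 -0.092  0.144]
287 185 [ 0.55  -0.095  0.15 ]
282 186 [ 0.553 -0.079  0.118]
283 186 [ 0.551 -0.082  0.128]
284 186 [ 0.551 -0.086  0.129]
285 186 [ 0.551 -0.089  0.125]
286 186 [ 0.551 -0.093  0.126]
287 186 [ 0.552 -0.097  0.123]
230 187 [0.272 0.015 1.604]
263 187 [0.272 0.015 1.604]
283 187 [ 0.552 -0.084  0.102]
284 187 [ 0.551 -0.087  0.108]
285 187 [ 0.55  -0.09   0.112]
286 187 [ 0.55  -0.094  0.113]
297 189 [0.272 0.015 1.604]
234 191 [0.272 0.015 1.604]
289 191 [0.272 0.015 1.604]
247 195 [0.272 0.015 1.604]
284 196 [0.272 0.015 1.604]
277 197 [0.272 0.015 1.604]
258 198 [0.272 0.015 1.604]
261 199 [0.272 0.015 1.604]
```

View pics/c1.png

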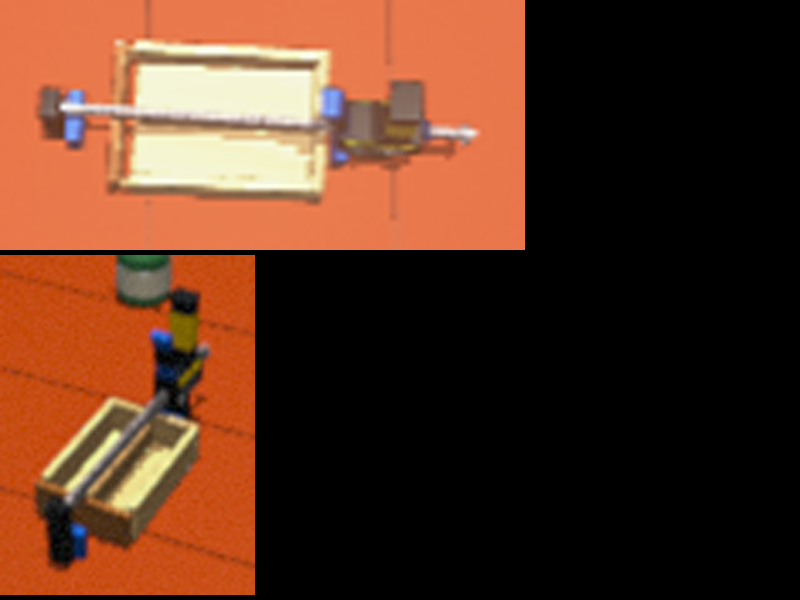

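The crops show the handle top as the brown block at crop (405,100), the blue/dark trigger at (365,120), and the bar running from (60,106) to (475,133). The bar is tilted slightly, so I'll work out the clamp's axis and the tool shift to a pre-grasp above it.

```bash
cat >> h.py <<'E'
def goal(T,ax,): # tool y along -ax, tool z down; returns shift in tool axes & turn about tool z
    s=env.observe(); R=np.array(s['eef_rot']); y=-np.r_[ax,0]; y/=np.linalg.norm(y); z=np.array([0,0,-1.]); G=np.c_[np.cross(y,z),y,z]
    return np.round(R.T@(np.array(T)-s['position']),4), np.round(cv2.Rodrigues(R.T@G)[0].ravel(),4)
E
python3 - <<'E'
from h import *
a=pt('top1',225,181.4,.072);b=pt('top1',299,186.4,.072);ax=(a-b)[:2];print(a,b,np.arctan2(ax[0],ax[1]))
# bar points via image: bright grey ridge fit, heights 0.06-0.08
for u in range(232,268,6): print([np.round(pt('top1',u,v),3)[[0,2]] for v in range(179,187)])
for n in ['top1']:
  H=[];Tn=[]
  for v in range(170,192):
    for u in range(262,294):
      p=pt(n,u,v)
      if .160<p[2]<.18: H.append(p)
      if .140<p[2]<.156 and p[1]>-.06: Tn.append(p)
  H=np.array(H);Tn=np.array(Tn);print(H.min(0),H.max(0),(H.min(0)+H.max(0))/2,(Tn.min(0)+Tn.max(0))/2, cv2.minAreaRect(H[:,:2].astype(np.float32)))
T=[.567,-.069,.25]
print(goal(T,ax))
E
```

```text
[0.58395841 0.12919416 0.072     ] [ 0.55885135 -0.14487846  0.072     ] 0.09135236229007788
[array([0.606, 0.008]), array([0.602, 0.007]), array([0.586, 0.064]), array([0.58 , 0.075]), array([0.581, 0.055]), array([0.586, 0.008]), array([0.583, 0.004]), array([0.579, 0.004])]
[array([0.606, 0.005]), array([0.602, 0.004]), array([ 0.599, -0.002]), array([0.58 , 0.076]), array([0.577, 0.07 ]), array([0.584, 0.017]), array([0.583, 0.002]), array([0.578, 0.009])]
[array([0.606, 0.004]), array([0.601, 0.009]), array([ 0.599, -0.001]), array([0.58 , 0.073]), array([0.578, 0.063]), array([0.574, 0.064]), array([0.58 , 0.012]), array([0.577, 0.007])]
[array([0.605, 0.003]), array([0.601, 0.004]), array([0.598, 0.002]), array([0.593, 0.004]), array([0.576, 0.069]), array([0.574, 0.061]), array([0.58 , 0.012]), array([0.577, 0.005])]
[array([0.604, 0.008]), array([0.601, 0.004]), array([0.597, 0.001]), array([0.593, 0.001]), array([0.576, 0.067]), array([0.573, 0.066]), array([0.578, 0.02 ]), array([0.577, 0.003])]
[array([0.604, 0.003]), array([0.599, 0.008]), array([0.596, 0.003]), array([ 0.595, -0.009]), array([0.575, 0.07 ]), array([0.572, 0.068]), array([0.568, 0.066]), array([0.576, 0.008])]
[ 0.54904088 -0.101495    0.16147768] [ 0.57980718 -0.0762442   0.17524841] [ 0.56442403 -0.0888696   0.16836304] [ 0.57041315 -0.03728103  0.14858204] ((0.5645310282707214, -0.08874127268791199), (0.022481800988316536, 0.031409867107868195), 77.34255981445312)
(array([ 0.535 , -0.5245, -0.0188]), array([-0.0014,  0.0004,  0.3282]))
```

Units first: shifts go in shares of 80 cm and turns go in shares of 4 rad. So 0.535 m / 0.8 = 0.6688, -0.524 m / 0.8 = -0.655, 0.328 rad / 4 = 0.082.

```bash
echo '[[0.0663, -0.0663, -0.0025, 0, 0, 0.0083], [0.1338, -0.1313, -0.005, 0, 0, 0.0165], [0.2, -0.1963, -0.0075, 0, 0, 0.025], [0.2675, -0.2625, -0.01, 0, 0, 0.0325], [0.335, -0.3275, -0.0125, 0, 0, 0.04], [0.4013, -0.3938, -0.015, 0, 0, 0.05], [0.4688, -0.4588, -0.0175, 0, 0, 0.0575], [0.535, -0.525, -0.0188, 0, 0, 0.065], [0.6025, -0.59, -0.02, 0, 0, 0.075], [0.6688, -0.655, -0.0238, 0, 0, 0.082]]' | python3 drive.py .085
python3 - <<'E'
from h import *
print(goal([.5663,-.0683,.25],[.0913,.9958]))
E
```

```text
clock: 0.93
position: [0.3914, -0.3496, 0.2419]
eef_rot: [[0.996, -0.093, -0.0], [-0.093, -0.996, 0.0], [-0.0, -0.0, -1.0]]
force: [0.2, -0.9, -1.0]
finger_gap: 0.0849
grasp_force: 0.0
(array([ 0.1479, -0.2964, -0.0081]), array([-0.0002,  0.0002, -0.002 ]))
```

To row units: -0.29 m / 0.8 = -0.3625, 0.145 m / 0.8 = 0.1813.

```bash
echo '[[0.1813, -0.3625, -0.01, 0, 0, 0], [0.1813, -0.3625, -0.01, 0, 0, 0], [0.1813, -0.3625, -0.01, 0, 0, 0], [0.1813, -0.3625, -0.01, 0, 0, 0], [0.1813, -0.3625, -0.01, 0, 0, 0], [0.1813, -0.3625, -0.01, 0, 0, 0], [0.1813, -0.3625, -0.01, 0, 0, 0], [0.1813, -0.3625, -0.01, 0, 0, 0], [0.1813, -0.3625, -0.01, 0, 0, 0], [0.1813, -0.3625, -0.01, 0, 0, 0]]' | python3 drive.py
python3 - <<'E'
from h import *
print(goal([.5663,-.0683,.25],[.0913,.9958]))
snap('wrist','w1')
H=[];L=[]
q=np.load('pics/w1.npz');print(q['e'].round(3))
for v in range(0,384,3):
  for u in range(0,512,3):
    p=pt('w1',u,v)
    if .165<p[2]<.18: H.append(np.r_[p,u,v])
    if .14<p[2]<.158: L.append(np.r_[p,u,v])
for A in (H,L):
  A=np.array(A); 
  if len(A): print(len(A),np.percentile(A,[2,50,98],axis=0).round(3), cv2.minAreaRect(A[:,:2].astype(np.float32)))
E
```

```text
clock: 1.77
position: [0.5622, -0.0737, 0.2494]
eef_rot: [[0.996, -0.087, -0.001], [-0.087, -0.996, 0.0], [-0.001, -0.0, -1.0]]
force: [-0.5, -0.4, 0.3]
finger_gap: 0.085
grasp_force: 0.0
(array([ 0.0036, -0.0058, -0.0006]), array([-0.0004,  0.0007,  0.0045]))
[[-0.089 -0.996  0.    -0.025]
 [ 0.953 -0.086 -0.29  -0.499]
 [ 0.289 -0.026  0.957 -0.56 ]
 [ 0.     0.     0.     1.   ]]
140 [[ 5.50e-01 -1.02e-01  1.67e-01  2.61e+02  1.74e+02]
 [ 5.65e-01 -9.10e-02  1.70e-01  2.76e+02  1.92e+02]
 [ 5.78e-01 -7.90e-02  1.71e-01  2.91e+02  2.10e+02]] ((0.5640008449554443, -0.0908195972442627), (0.02271568961441517, 0.028091277927160263), 85.71380615234375)
71 [[ 5.580e-01 -9.800e-02  1.420e-01  2.022e+02  1.680e+02]
 [ 5.710e-01 -4.200e-02  1.490e-01  2.130e+02  1.800e+02]
 [ 5.780e-01 -3.300e-02  1.540e-01  2.820e+02  1.980e+02]] ((0.5669658780097961, -0.06588590890169144), (0.06745316088199615, 0.021396126598119736), 89.1084976196289)
```

View pics/w1.png

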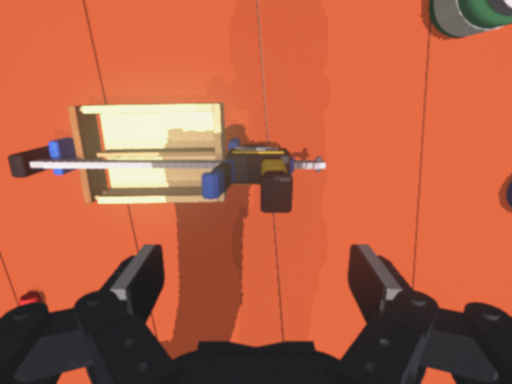

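The wrist view shows the handle top at (276,192), the trigger top at (213,185), and the far pad at (62,155). The depth readings agree with the top view.

To row units: 0.05 m / 0.8 = 0.0625, -0.004 m / 0.8 = -0.005, 0.0045 rad / 4 = 0.0011.

```bash
echo '[[0.0038, -0.005, 0.025, 0, 0, 0.0011], [0.0038, -0.005, 0.0625, 0, 0, 0.0011], [0.0038, -0.005, 0.0625, 0, 0, 0.0011], [0.0038, -0.005, 0.0625, 0, 0, 0.0011]]' | python3 drive.py
python3 - <<'E'
from h import *
print(goal([.5662,-.0694,.105],[.0913,.9958]))
ax=np.array([.0913,.9958]);o=np.array([.5643,-.0898])+47e-3*ax
for n in ['w1','top1']:
  q=np.load(f'pics/{n}.npz');p=q['p'].astype(int);m=(p[...,2]>p[...,0]+40)&(p[...,2]>p[...,1]+30)
  A=np.array([pt(n,u,v) for v,u in zip(*np.nonzero(m)) if v<215])
  s=(A[:,:2]-o)@ax; k=(abs(s)<.3)&(A[:,2]<.045)&(A[:,2]>.0)
  for kk in (k&(s>.1),k&(s<.1)): print(n,kk.sum(),np.percentile(s[kk],[2,50,98]).round(4) if kk.any() else '')
E
```

```text
clock: 2.15
position: [0.5634, -0.0738, 0.1992]
eef_rot: [[0.995, -0.098, -0.004], [-0.098, -0.995, -0.0], [-0.004, 0.001, -1.0]]
force: [-1.0, -0.7, -0.0]
finger_gap: 0.0851
grasp_force: 0.0
(array([ 0.0027, -0.0048,  0.0942]), array([ 0.0008,  0.0037, -0.0064]))
w1 239 [0.1912 0.1956 0.2027]
w1 25 [-0.0107 -0.0062 -0.0038]
top1 22 [0.1924 0.1975 0.2018]
top1 3 [-0.0083 -0.0047 -0.0043]
```

To row units: 0.094 m / 0.8 = 0.1175, 0.002 m / 0.8 = 0.0025, -0.006 rad / 4 = -0.0015.

```bash
echo '[[0.0025, -0.0056, 0.025, 0, 0.0008, -0.0015], [0.0025, -0.0056, 0.0625, 0, 0.0008, -0.0015], [0.0025, -0.0056, 0.1, 0, 0.0008, -0.0015], [0.0025, -0.0056, 0.1175, 0, 0.0008, -0.0015], [0.0025, -0.0056, 0.1175, 0, 0.0008, -0.0015]]' | python3 drive.py
python3 - <<'E'
from h import *
print(goal([.5662,-.0694,.105],[.0913,.9958]))
E
```

```text
clock: 2.57
position: [0.5662, -0.069, 0.1046]
eef_rot: [[0.996, -0.091, -0.0], [-0.091, -0.996, -0.001], [-0.0, 0.001, -1.0]]
force: [-0.6, 0.3, 0.9]
finger_gap: 0.0848
grasp_force: 0.0
(array([ 0.    ,  0.0004, -0.0004]), array([0.0006, 0.0004, 0.0004]))
```

```bash
echo '[[0, 0, 0, 0, 0, 0], [0, 0, 0, 0, 0, 0], [0, 0, 0, 0, 0, 0], [0, 0, 0, 0, 0, 0]]' | python3 drive.py .062; echo '[[0, 0.0013, 0, 0, 0, 0], [0, 0.0025, 0, 0, 0, 0], [0, 0.0025, 0, 0, 0, 0]]' | python3 drive.py .058;echo '[[0, 0.0013, 0, 0, 0, 0], [0, 0.0031, 0, 0, 0, 0], [0, 0.0031, 0, 0, 0, 0]]' | python3 drive.py .053
```

```text
clock: 2.9
position: [0.5685, -0.0694, 0.1081]
eef_rot: [[0.996, -0.091, 0.006], [-0.091, -0.996, -0.001], [0.006, 0.001, -1.0]]
force: [-1.0, -4.6, 6.8]
finger_gap: 0.0623
grasp_force: 0.8
clock: 3.15
position: [0.5682, -0.0706, 0.1073]
eef_rot: [[0.996, -0.09, 0.006], [-0.09, -0.996, -0.001], [0.006, 0.0, -1.0]]
force: [-0.1, -3.7, 5.4]
finger_gap: 0.0581
grasp_force: 0.8
clock: 3.4
position: [0.5673, -0.072, 0.1063]
eef_rot: [[0.996, -0.089, 0.004], [-0.089, -0.996, 0.0], [0.004, -0.001, -1.0]]
force: [1.2, -0.3, 3.4]
finger_gap: 0.0529
grasp_force: 0.8
```

Run:
```python
from h import *
snap('wrist','w2');snap('side','s2')
a=cv2.imread('pics/w2.png')[60:384];b=cv2.resize(cv2.imread('pics/s2.png')[110:220,205:305],None,fx=2.9,fy=2.9,interpolation=cv2.INTER_CUBIC)
c=np.zeros((324,802,3),np.uint8);c[:,:512]=a;c[:319,512:]=b;cv2.imwrite('pics/c2.png',c[:,:800])
s=env.observe();print(s['force'],s['moment'],s['position'],s['grasp_force'])
```

```text
[ 1.86078119 -0.06809218  2.46484151] [-0.10923145 -0.09251257 -0.00148057] [ 0.5672214  -0.07210338  0.10611435] 0.8283639885485172
```

View pics/c2.png

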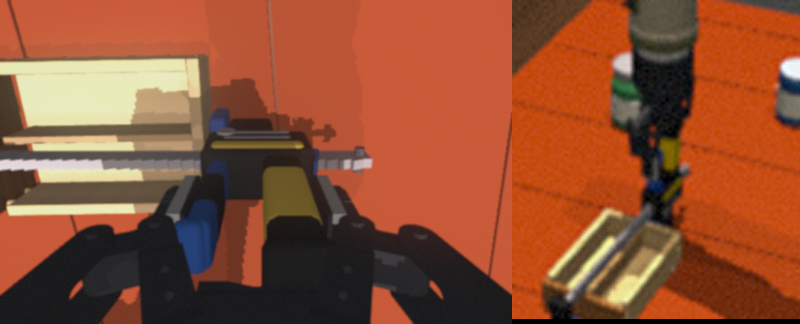

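The wrist view shows one finger in front of the trigger at (190,230) and the other behind the handle at (335,220). Both straddle well, so I'll continue the stroke.

To row units: 0.004 m / 0.8 = 0.005, 0.003 m / 0.8 = 0.0038.

```bash
echo '[[0, 0.0013, 0, 0, 0, 0], [0, 0.0038, 0, 0, 0, 0], [0, 0.005, 0, 0, 0, 0], [0, 0.005, 0, 0, 0, 0]]' | python3 drive.py .045;echo '[[0, 0.0013, 0, 0, 0, 0], [0, 0.0038, 0, 0, 0, 0], [0, 0.005, 0, 0, 0, 0], [0, 0.005, 0, 0, 0, 0]]' | python3 drive.py .0375
```

```text
clock: 3.83
position: [0.5671, -0.0749, 0.1062]
eef_rot: [[0.996, -0.088, 0.004], [-0.088, -0.996, 0.001], [0.004, -0.002, -1.0]]
force: [0.9, 4.4, 4.4]
finger_gap: 0.045
grasp_force: 2.8
clock: 4.17
position: [0.567, -0.0782, 0.1064]
eef_rot: [[0.996, -0.088, 0.004], [-0.088, -0.996, 0.002], [0.004, -0.002, -1.0]]
force: [-0.9, 5.1, 9.2]
finger_gap: 0.0378
grasp_force: 10.8
```

To row units: -0.0125 m / 0.8 = -0.0156, -0.009 m / 0.8 = -0.0113.

```bash
echo '[[0, -0.0038, 0, 0, 0, 0], [0, -0.0075, 0, 0, 0, 0], [0, -0.0113, 0, 0, 0, 0], [0, -0.0156, 0, 0, 0, 0], [0, -0.0156, 0, 0, 0, 0]]' | python3 drive.py .066
python3 - <<'E'
from h import *
snap('wrist','w3')
ax=np.array([.0913,.9958]);o=np.array([.5643,-.0898])+47e-3*ax
n='w3';q=np.load(f'pics/{n}.npz');p=q['p'].astype(int);m=(p[...,2]>p[...,0]+40)&(p[...,2]>p[...,1]+30)
A=np.array([np.r_[pt(n,u,v),u,v] for v,u in zip(*np.nonzero(m))]);s=(A[:,:2]-o)@ax;print(len(A),np.histogram(s,20))
n='top3';snap('top',n);q=np.load(f'pics/{n}.npz');p=q['p'].astype(int);m=(p[...,2]>p[...,0]+40)&(p[...,2]>p[...,1]+30)
A=np.array([np.r_[pt(n,u,v),u,v] for v,u in zip(*np.nonzero(m))]);s=(A[:,:2]-o)@ax;k=(A[:,2]<.045)&(s>.1)&(s<.25);print(k.sum(),np.percentile(s[k],[2,50,98]))
s=env.observe();print(s['finger_gap'],s['grasp_force'],s['force'])
E
```

```text
clock: 4.58
position: [0.5671, -0.0673, 0.1056]
eef_rot: [[0.996, -0.089, 0.002], [-0.089, -0.996, -0.0], [0.002, -0.0, -1.0]]
force: [-0.6, 0.6, -0.8]
finger_gap: 0.0659
grasp_force: 0.6
1846 (array([  7,   0,   0,   0,   0,   0,   0,   0,   0,   0,  10,   0,   0,
         0,   0,  34, 239, 751, 553, 252]), array([-0.06384551, -0.06011947, -0.05639344, -0.0526674 , -0.04894137,
       -0.04521533, -0.0414893 , -0.03776326, -0.03403723, -0.03031119,
       -0.02658516, -0.02285912, -0.01913309, -0.01540705, -0.01168102,
       -0.00795498, -0.00422895, -0.00050291,  0.00322312,  0.00694916,
        0.01067519]))
20 [0.19024897 0.19485368 0.20111223]
0.06590349211421279 0.6421580573078245 [ 0.50952425  1.07464002 -0.77841726]
```

Run:
```python
from h import *
a=cv2.imread('pics/w2.png')[140:384,100:480];b=cv2.imread('pics/w3.png')[140:384,100:480]
x=[cv2.resize(cv2.imread(f'pics/{n}.png')[160:210,205:310],(380,181),interpolation=cv2.INTER_CUBIC) for n in('top1','top3')]
cv2.imwrite('pics/c3.png',np.vstack([np.hstack([a,b]),np.hstack(x)]))
```

```text
(no output)
```

View pics/c3.png

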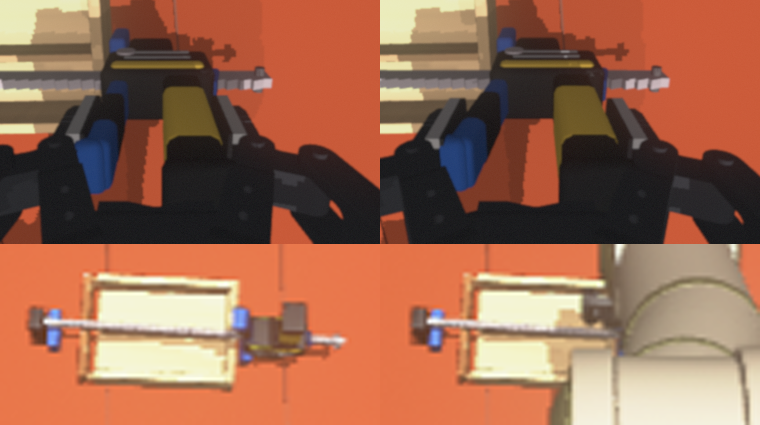

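The bar's tail behind the housing got longer: about 55 px before, 63 px now. The stroke did draw the bar, while the clamp itself crept slightly forward. On to the second stroke.

```bash
cat >> h.py <<'E'
def tail(f,tip,back):
    ax=np.array([.0913,.9958]); a=pt(f,*tip,z=.063);b=pt(f,*back,z=.063); return ((b-a)[:2]@ax).round(4), b.round(4)
E
python3 -c "
from h import *
print(tail('w2',(371,222),(314,225)),tail('w3',(388,222),(326,225)), tail('w1',(325,166),(294,166)))"
echo '[[0, 0.0025, 0, 0, 0, 0], [0, 0.005, 0, 0, 0, 0], [0, 0.0075, 0, 0, 0, 0], [0, 0.0088, 0, 0, 0, 0], [0, 0.0088, 0, 0, 0, 0]]' | python3 drive.py .05; echo '[[0, 0.0025, 0, 0, 0, 0], [0, 0.005, 0, 0, 0, 0], [0, 0.0075, 0, 0, 0, 0], [0, 0.0075, 0, 0, 0, 0], [0, 0.0075, 0, 0, 0, 0]]' | python3 drive.py .0375
```

```text
(np.float64(0.0359), array([ 0.5584, -0.108 ,  0.063 ])) (np.float64(0.0389), array([ 0.5578, -0.1109,  0.063 ])) (np.float64(0.0329), array([ 0.5581, -0.1159,  0.063 ]))
clock: 5.1
position: [0.5672, -0.0745, 0.1062]
eef_rot: [[0.996, -0.089, 0.004], [-0.089, -0.996, 0.0], [0.004, -0.001, -1.0]]
force: [1.5, 4.7, 4.5]
finger_gap: 0.0502
grasp_force: 2.6
clock: 5.52
position: [0.5669, -0.0801, 0.1064]
eef_rot: [[0.996, -0.089, 0.004], [-0.089, -0.996, 0.001], [0.004, -0.001, -1.0]]
force: [0.3, 5.0, 7.2]
finger_gap: 0.038
grasp_force: 11.0
```

To row units: -0.013 m / 0.8 = -0.0163, -0.009 m / 0.8 = -0.0113.

```bash
echo '[[0, -0.0038, 0, 0, 0, 0], [0, -0.0075, 0, 0, 0, 0], [0, -0.0113, 0, 0, 0, 0], [0, -0.0163, 0, 0, 0, 0], [0, -0.0163, 0, 0, 0, 0]]' | python3 drive.py .066; echo '[[0, 0.0025, 0, 0, 0, 0], [0, 0.005, 0, 0, 0, 0], [0, 0.0075, 0, 0, 0, 0], [0, 0.0088, 0, 0, 0, 0], [0, 0.0088, 0, 0, 0, 0]]' | python3 drive.py .05; echo '[[0, 0.0025, 0, 0, 0, 0], [0, 0.005, 0, 0, 0, 0], [0, 0.0075, 0, 0, 0, 0], [0, 0.0075, 0, 0, 0, 0], [0, 0.0075, 0, 0, 0, 0]]' | python3 drive.py .0375;  echo '[[0, -0.0038, 0, 0, 0, 0], [0, -0.0075, 0, 0, 0, 0], [0, -0.0113, 0, 0, 0, 0], [0, -0.0163, 0, 0, 0, 0], [0, -0.0163, 0, 0, 0, 0]]' | python3 drive.py .066
python3 - <<'E'
from h import *
snap('wrist','w4');snap('top','top4')
a=cv2.imread('pics/w4.png')[140:384,100:480];b=cv2.imread('pics/w4.png')[100:344,0:380]
x=[cv2.resize(cv2.imread(f'pics/{n}.png')[160:210,205:310],(380,181),interpolation=cv2.INTER_CUBIC) for n in('top1','top4')]
cv2.imwrite('pics/c4.png',np.vstack([np.hstack([a,b]),np.hstack(x)]))
E
```

```text
clock: 5.93
position: [0.5671, -0.0676, 0.1057]
eef_rot: [[0.996, -0.089, 0.002], [-0.089, -0.996, -0.001], [0.002, 0.0, -1.0]]
force: [-0.1, 0.8, -0.8]
finger_gap: 0.066
grasp_force: 0.6
clock: 6.35
position: [0.5672, -0.0744, 0.1062]
eef_rot: [[0.996, -0.089, 0.004], [-0.089, -0.996, 0.0], [0.004, -0.001, -1.0]]
force: [0.4, 4.2, 5.7]
finger_gap: 0.0501
grasp_force: 2.7
clock: 6.77
position: [0.5669, -0.08, 0.1064]
eef_rot: [[0.996, -0.089, 0.004], [-0.089, -0.996, 0.001], [0.004, -0.001, -1.0]]
force: [-0.0, 5.1, 7.9]
finger_gap: 0.0379
grasp_force: 11.1
clock: 7.18
position: [0.5671, -0.0676, 0.1057]
eef_rot: [[0.996, -0.089, 0.002], [-0.089, -0.996, -0.001], [0.002, 0.0, -1.0]]
force: [-0.5, 0.9, -0.1]
finger_gap: 0.0657
grasp_force: 0.6
```

View pics/c4.png

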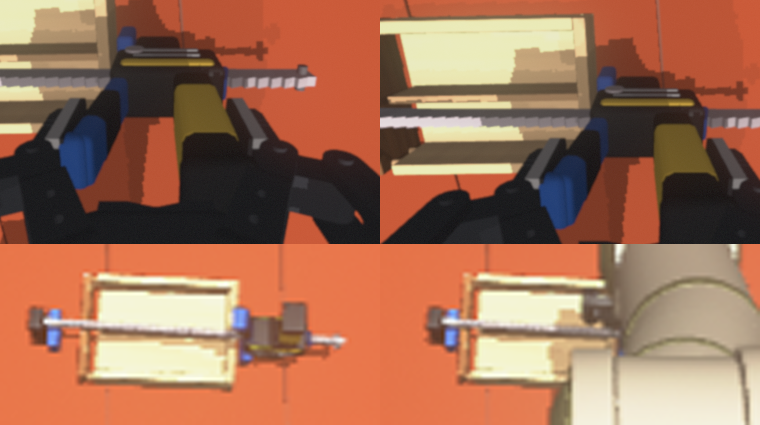

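The tail is now about 87 px long, up from 63 px, which fits three teeth drawn. That puts the opening near 168 mm. The fourth stroke goes in smaller steps while I watch the force.

To row units: 0.007 m / 0.8 = 0.0088, 0.006 m / 0.8 = 0.0075.

```bash
echo '[[0, 0.0025, 0, 0, 0, 0], [0, 0.005, 0, 0, 0, 0], [0, 0.0075, 0, 0, 0, 0], [0, 0.0088, 0, 0, 0, 0], [0, 0.0088, 0, 0, 0, 0]]' | python3 drive.py .05; for g in 1; do echo '[[0, 0.0013, 0, 0, 0, 0], [0, 0.0031, 0, 0, 0, 0], [0, 0.0031, 0, 0, 0, 0]]' | python3 drive.py .045;done | grep -E 'gap|grasp|force'; echo '[[0, 0.0013, 0, 0, 0, 0], [0, 0.0019, 0, 0, 0, 0]]' | python3 drive.py .042| grep -E 'gap|force'; echo '[[0, 0.001, 0, 0, 0, 0], [0, 0.001, 0, 0, 0, 0]]' | python3 drive.py .0405| grep -E 'gap|force'
```

```text
clock: 7.7
position: [0.5672, -0.0745, 0.1062]
eef_rot: [[0.996, -0.089, 0.004], [-0.089, -0.996, 0.0], [0.004, -0.001, -1.0]]
force: [0.4, 5.5, 5.2]
finger_gap: 0.05
grasp_force: 2.6
force: [0.7, 4.4, 4.6]
finger_gap: 0.0451
grasp_force: 3.0
force: [0.6, 6.2, 5.5]
finger_gap: 0.0418
grasp_force: 3.5
force: [0.2, 5.6, 6.6]
finger_gap: 0.0404
grasp_force: 3.5
```

To row units: 0.0005 m / 0.8 = 0.0006.

```bash
echo '[[0, 0.0006, 0, 0, 0, 0], [0, 0.0006, 0, 0, 0, 0]]' | python3 drive.py .0392| grep -E 'gap|force'; echo '[[0, 0.0006, 0, 0, 0, 0], [0, 0.0006, 0, 0, 0, 0]]' | python3 drive.py .0384| grep -E 'gap|force';echo '[[0, 0.0003, 0, 0, 0, 0], [0, 0.0003, 0, 0, 0, 0]]' | python3 drive.py .0378| grep -E 'gap|force'
```

```text
force: [-0.1, 6.5, 6.7]
finger_gap: 0.0397
grasp_force: 7.5
force: [1.2, 6.6, 6.6]
finger_gap: 0.0387
grasp_force: 8.9
force: [1.0, 8.1, 7.8]
finger_gap: 0.0381
grasp_force: 10.2
```

To row units: -0.013 m / 0.8 = -0.0163, -0.009 m / 0.8 = -0.0113.

```bash
echo '[[0, -0.0038, 0, 0, 0, 0], [0, -0.0075, 0, 0, 0, 0], [0, -0.0113, 0, 0, 0, 0], [0, -0.0163, 0, 0, 0, 0], [0, -0.0163, 0, 0, 0, 0]]' | python3 drive.py .066|grep -E 'clock|gap|force'; python3 -c "
from h import *
snap('wrist','w5');snap('top','top5')"
echo '[[0, 0.0019, 0, 0, 0, 0], [0, 0.0038, 0, 0, 0, 0], [0, 0.0056, 0, 0, 0, 0], [0, 0.0056, 0, 0, 0, 0]]' | python3 drive.py .056|grep -E 'gap|force|pos';echo '[[0, 0.0013, 0, 0, 0, 0], [0, 0.0013, 0, 0, 0, 0]]' | python3 drive.py .054|grep -E 'gap|force';echo '[[0, 0.0013, 0, 0, 0, 0], [0, 0.0013, 0, 0, 0, 0]]' | python3 drive.py .052|grep -E 'gap|force'
```

```text
clock: 9.2
force: [-1.1, 0.4, 0.4]
finger_gap: 0.0657
grasp_force: 0.6
position: [0.5672, -0.0723, 0.1061]
force: [-0.3, 2.2, 3.0]
finger_gap: 0.056
grasp_force: 1.6
force: [0.4, 3.6, 2.4]
finger_gap: 0.0539
grasp_force: 1.9
force: [0.7, 3.4, 3.0]
finger_gap: 0.0519
grasp_force: 2.0
```

To row units: 0.0005 m / 0.8 = 0.0006.

```bash
cat > ok.sh <<'E'
# pass output through, fail if grasp force exceeds limit $1
awk -v L=$1 '/gap|force:|clock/{printf "%s  ",$0} /grasp_force/{if($2>L)b=1} END{print "";exit b}'
E
chmod +x ok.sh
echo '[[0, 0.0006, 0, 0, 0, 0], [0, 0.0006, 0, 0, 0, 0]]' | python3 drive.py .051|sh ok.sh 5 && echo '[[0, 0.0006, 0, 0, 0, 0], [0, 0.0006, 0, 0, 0, 0]]' | python3 drive.py .050|sh ok.sh 5 && echo '[[0, 0.0006, 0, 0, 0, 0], [0, 0.0006, 0, 0, 0, 0]]' | python3 drive.py .049|sh ok.sh 5 && echo '[[0, 0.0006, 0, 0, 0, 0], [0, 0.0006, 0, 0, 0, 0]]' | python3 drive.py .048|sh ok.sh 5 && echo '[[0, 0.0006, 0, 0, 0, 0], [0, 0.0006, 0, 0, 0, 0]]' | python3 drive.py .047|sh ok.sh 5 && echo '[[0, 0.0006, 0, 0, 0, 0], [0, 0.0006, 0, 0, 0, 0]]' | python3 drive.py .046|sh ok.sh 5 && echo '[[0, 0.0006, 0, 0, 0, 0], [0, 0.0006, 0, 0, 0, 0]]' | python3 drive.py .045|sh ok.sh 5 && echo '[[0, 0.0006, 0, 0, 0, 0], [0, 0.0006, 0, 0, 0, 0]]' | python3 drive.py .044|sh ok.sh 5
```

```text
clock: 10.13  force: [0.6, 5.7, 2.9]  finger_gap: 0.0508  grasp_force: 2.7  
clock: 10.3  force: [0.9, 5.9, 4.0]  finger_gap: 0.05  grasp_force: 3.0  
clock: 10.47  force: [0.7, 6.3, 4.2]  finger_gap: 0.0489  grasp_force: 3.1  
clock: 10.63  force: [-0.3, 6.6, 4.7]  finger_gap: 0.0483  grasp_force: 3.2  
clock: 10.8  force: [0.1, 5.4, 5.6]  finger_gap: 0.0465  grasp_force: 3.3  
clock: 10.97  force: [0.6, 6.0, 4.9]  finger_gap: 0.0462  grasp_force: 3.4  
clock: 11.13  force: [0.2, 7.4, 6.2]  finger_gap: 0.0448  grasp_force: 3.5  
clock: 11.3  force: [0.2, 5.6, 5.1]  finger_gap: 0.0441  grasp_force: 3.6
```

To row units: 0.0003 m / 0.8 = 0.0004.

```bash
echo '[[0, 0.0004, 0, 0, 0, 0], [0, 0.0004, 0, 0, 0, 0]]' | python3 drive.py .043|sh ok.sh 5 && echo '[[0, 0.0004, 0, 0, 0, 0], [0, 0.0004, 0, 0, 0, 0]]' | python3 drive.py .042|sh ok.sh 5 && echo '[[0, 0.0004, 0, 0, 0, 0], [0, 0.0004, 0, 0, 0, 0]]' | python3 drive.py .041|sh ok.sh 5 && echo '[[0, 0.0004, 0, 0, 0, 0], [0, 0.0004, 0, 0, 0, 0]]' | python3 drive.py .040|sh ok.sh 6 && echo '[[0, 0.0004, 0, 0, 0, 0], [0, 0.0004, 0, 0, 0, 0]]' | python3 drive.py .039|sh ok.sh 7
python3 -c "
from h import *
snap('top','top6');snap('side','s6');snap('wrist','w6')
x=[cv2.resize(cv2.imread(f'pics/{n}.png')[155:215,200:280],(400,300),interpolation=cv2.INTER_CUBIC) for n in('top1','top6')]
y=[cv2.imread('pics/w6.png')[120:384:,:400], cv2.resize(cv2.imread('pics/s6.png')[170:240,205:305],(400,280),interpolation=cv2.INTER_CUBIC)[:264]]
cv2.imwrite('pics/c6.png',np.vstack([np.hstack(x),np.hstack(y)]))"
```

```text
clock: 11.47  force: [-0.5, 5.6, 5.1]  finger_gap: 0.0431  grasp_force: 3.7  
clock: 11.63  force: [0.0, 6.3, 6.3]  finger_gap: 0.042  grasp_force: 3.7  
clock: 11.8  force: [0.6, 6.3, 7.1]  finger_gap: 0.041  grasp_force: 3.7  
clock: 11.97  force: [-0.5, 5.7, 6.4]  finger_gap: 0.0401  grasp_force: 3.8  
clock: 12.13  force: [0.3, 6.7, 8.3]  finger_gap: 0.0392  grasp_force: 5.6
```

View pics/c6.png

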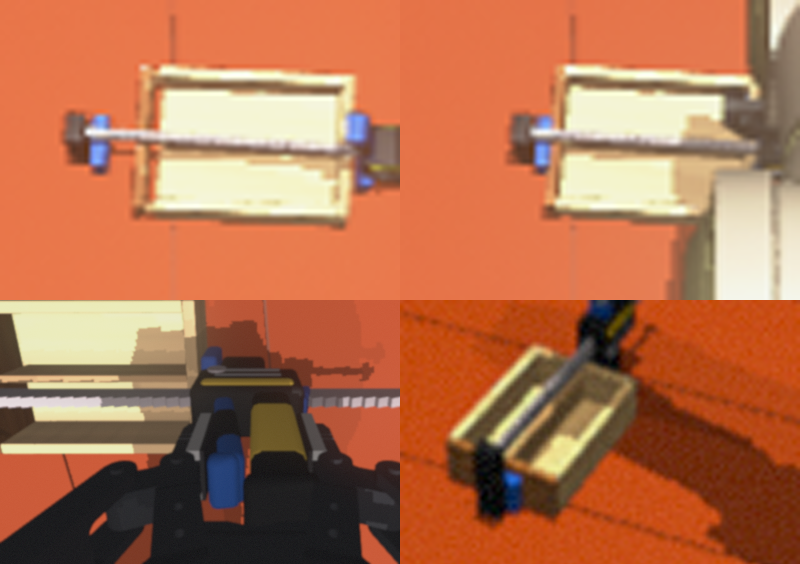

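In the top view the far pad at (540,140) now touches the panel, and the panel's gap to the caddy has almost gone. The trigger went to its stop, so I'll take another tooth in fine steps.

To row units: -0.012 m / 0.8 = -0.015, -0.009 m / 0.8 = -0.0113.

```bash
echo '[[0, -0.0038, 0, 0, 0, 0], [0, -0.0075, 0, 0, 0, 0], [0, -0.0113, 0, 0, 0, 0], [0, -0.015, 0, 0, 0, 0], [0, -0.015, 0, 0, 0, 0]]' | python3 drive.py .066|sh ok.sh 5
echo '[[0, 0.0019, 0, 0, 0, 0], [0, 0.0038, 0, 0, 0, 0], [0, 0.005, 0, 0, 0, 0], [0, 0.005, 0, 0, 0, 0]]' | python3 drive.py .058|sh ok.sh 4 && echo '[[0, 0.0006, 0, 0, 0, 0], [0, 0.0006, 0, 0, 0, 0]]' | python3 drive.py .057|sh ok.sh 4 && echo '[[0, 0.0006, 0, 0, 0, 0], [0, 0.0006, 0, 0, 0, 0]]' | python3 drive.py .056|sh ok.sh 4.5 && echo '[[0, 0.0006, 0, 0, 0, 0], [0, 0.0006, 0, 0, 0, 0]]' | python3 drive.py .055|sh ok.sh 4.5 && echo '[[0, 0.0006, 0, 0, 0, 0], [0, 0.0006, 0, 0, 0, 0]]' | python3 drive.py .054|sh ok.sh 4.5 && echo '[[0, 0.0006, 0, 0, 0, 0], [0, 0.0006, 0, 0, 0, 0]]' | python3 drive.py .053|sh ok.sh 4.5 && echo '[[0, 0.0006, 0, 0, 0, 0], [0, 0.0006, 0, 0, 0, 0]]' | python3 drive.py .052|sh ok.sh 4.5 && echo '[[0, 0.0006, 0, 0, 0, 0], [0, 0.0006, 0, 0, 0, 0]]' | python3 drive.py .051|sh ok.sh 4.5 && echo '[[0, 0.0006, 0, 0, 0, 0], [0, 0.0006, 0, 0, 0, 0]]' | python3 drive.py .050|sh ok.sh 4.5 && echo '[[0, 0.0006, 0, 0, 0, 0], [0, 0.0006, 0, 0, 0, 0]]' | python3 drive.py .049|sh ok.sh 4.5 && echo '[[0, 0.0006, 0, 0, 0, 0], [0, 0.0006, 0, 0, 0, 0]]' | python3 drive.py .048|sh ok.sh 4.5
```

```text
clock: 12.7  force: [0.1, 0.7, 0.4]  finger_gap: 0.0658  grasp_force: 0.6  
clock: 13.03  force: [0.1, 5.2, 2.8]  finger_gap: 0.0581  grasp_force: 2.1  
clock: 13.2  force: [0.3, 4.8, 3.3]  finger_gap: 0.057  grasp_force: 2.6  
clock: 13.37  force: [-0.1, 5.2, 4.7]  finger_gap: 0.0559  grasp_force: 3.3  
clock: 13.53  force: [0.1, 6.1, 4.2]  finger_gap: 0.0553  grasp_force: 4.0  
clock: 13.7  force: [1.0, 6.5, 7.2]  finger_gap: 0.0543  grasp_force: 4.8
```

Force is now rising from the start of the stroke, so the jaws are starting to bear. I'll continue gently.

To row units: 0.0003 m / 0.8 = 0.0004.

```bash
echo '[[0, 0.0004, 0, 0, 0, 0], [0, 0.0004, 0, 0, 0, 0], [0, 0.0004, 0, 0, 0, 0]]' | python3 drive.py .0535|sh ok.sh 8 && echo '[[0, 0.0004, 0, 0, 0, 0], [0, 0.0004, 0, 0, 0, 0], [0, 0.0004, 0, 0, 0, 0]]' | python3 drive.py .0528|sh ok.sh 8 && echo '[[0, 0.0004, 0, 0, 0, 0], [0, 0.0004, 0, 0, 0, 0], [0, 0.0004, 0, 0, 0, 0]]' | python3 drive.py .052|sh ok.sh 8 && echo '[[0, 0.0004, 0, 0, 0, 0], [0, 0.0004, 0, 0, 0, 0], [0, 0.0004, 0, 0, 0, 0]]' | python3 drive.py .0512|sh ok.sh 8 && echo '[[0, 0.0004, 0, 0, 0, 0], [0, 0.0004, 0, 0, 0, 0], [0, 0.0004, 0, 0, 0, 0]]' | python3 drive.py .0505|sh ok.sh 8
```

```text
clock: 13.95  force: [-0.0, 5.9, 7.3]  finger_gap: 0.0541  grasp_force: 5.2  
clock: 14.2  force: [0.6, 7.2, 8.0]  finger_gap: 0.053  grasp_force: 5.8  
clock: 14.45  force: [-0.0, 7.1, 8.9]  finger_gap: 0.0527  grasp_force: 6.5  
clock: 14.7  force: [0.0, 6.9, 11.0]  finger_gap: 0.0516  grasp_force: 7.3  
clock: 14.95  force: [0.9, 7.0, 11.2]  finger_gap: 0.051  grasp_force: 8.2
```

To row units: 0.0002 m / 0.8 = 0.0003.

```bash
echo '[[0, 0.0003, 0, 0, 0, 0], [0, 0.0003, 0, 0, 0, 0], [0, 0.0003, 0, 0, 0, 0]]' | python3 drive.py .0498|sh ok.sh 10.5 && echo '[[0, 0.0003, 0, 0, 0, 0], [0, 0.0003, 0, 0, 0, 0], [0, 0.0003, 0, 0, 0, 0]]' | python3 drive.py .0491|sh ok.sh 10.5 && echo '[[0, 0.0003, 0, 0, 0, 0], [0, 0.0003, 0, 0, 0, 0], [0, 0.0003, 0, 0, 0, 0]]' | python3 drive.py .0484|sh ok.sh 10.5; echo '[[0, 0, 0, 0, 0, 0], [0, 0, 0, 0, 0, 0], [0, 0, 0, 0, 0, 0], [0, 0, 0, 0, 0, 0], [0, 0, 0, 0, 0, 0], [0, 0, 0, 0, 0, 0]]' | python3 drive.py
python3 -c "
from h import *
snap('top','top7');snap('side','s7');snap('wrist','w7')
x=[cv2.resize(cv2.imread(f'pics/{n}.png')[155:215,200:280],(400,300),interpolation=cv2.INTER_CUBIC) for n in('top6','top7')]
y=[cv2.imread('pics/w7.png')[120:384:,:400], cv2.resize(cv2.imread('pics/s7.png')[170:240,205:305],(400,280),interpolation=cv2.INTER_CUBIC)[:264]]
cv2.imwrite('pics/c7.png',np.vstack([np.hstack(x),np.hstack(y)]))"
```

```text
clock: 15.2  force: [-1.1, 8.7, 11.8]  finger_gap: 0.0503  grasp_force: 9.7  
clock: 15.45  force: [-2.7, 9.3, 13.7]  finger_gap: 0.0489  grasp_force: 11.3  
clock: 15.95
position: [0.5676, -0.0739, 0.107]
eef_rot: [[0.996, -0.088, 0.005], [-0.088, -0.996, 0.002], [0.005, -0.002, -1.0]]
force: [-1.0, 9.1, 14.4]
finger_gap: 0.0497
grasp_force: 11.3
```

View pics/c7.png

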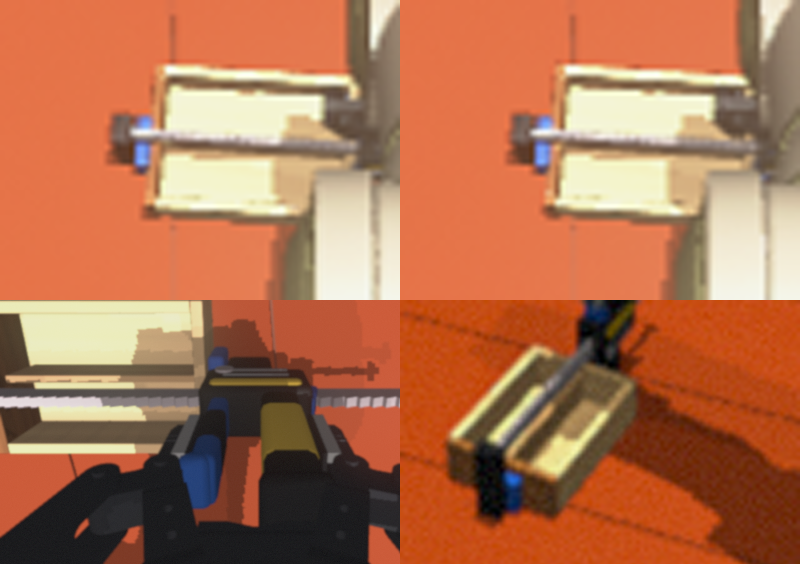

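The panel sits tight against the walls at about (555,140) with no visible gap. The near wall is against the near pad, and the squeeze holds steady at 11.3 N, which is about 25 N at the jaws. I'll hand it in.

```bash
python3 -c "
from station import env, cam
print(env.finish_job())"
```

```text
the job is handed in; nothing more can be done
None
```

I pumped the clamp through five full strokes and a part stroke, and the panel looks fully home against the caddy. The job is handed in with the trigger held at a steady 11.3 N, about 25 N at the jaws and well under the 60 N that would split it.

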